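# Restock a filter carton in its lane of the bench rack

## Robot

A 6-joint arm with a two-finger parallel gripper is mounted at the origin on the work surface. World frame = base frame: x ahead of the robot, y to its left, z up, the work surface at z = 0. Lengths are in m, angles in degrees, forces in N, time in s.
With the tool pointing down it reaches from about 0.4 to 0.825 m from the base axis. Payload 7 kg.
Tool frame: the origin (TCP) lies on the centre line of the jaws, within the pads' length; the fingertips stand 22 mm ahead of it and the grasp point (between the pads) lies 3 mm ahead of it; z points along the fingers, y is the line along which they close (so a half turn about z gives the same grasp; the last joint's range is limited). The gripper opens to 88 mm and grips with 3 to 60 N. Pads are 19 mm wide; open, the fingers measure 130 mm over their backs; the gripper's body (78 mm by 193 mm) begins 47 mm behind the grasp point.
Start: joints at [16.507, 20.546, 0.682, 0, -70.136, -16.507], TCP at [0.675, -0, 0.249] pointing down, gripper open.
Joint ranges: [-176.03, 176.03], [-82.01, 121.73], [-58.28, 71.71], [-173.87, 95.51], [-174.79, -0.11], [-173.66, 173.66]. Speed limits (degrees/s): [136.94, 136.94, 172.46, 180, 180, 180].

## Interface

Orientations are given as [roll, pitch, yaw] about the fixed x, y, z axes, in that order (R = Rz(yaw) Ry(pitch) Rx(roll)).
In Python, from plant import get_state, cams, r gives the robot as it stands.
- The arm moves only by the tool apply_moves, never from a script. Its argument "targets" is a list of rows, each an object with "dp": the shift along the world's x, y, z in m, a list of three; "yaw": the turn about the world's z in degrees. In form: [{"dp": [x, y, z], "yaw": yaw}, ...]. A call has 1 to 20 rows; each row is the pose to reach, as a shift and turn from the pose commanded when the call began; what a row does not reach only later rows make up. A row lasts 1/12 s, in which the tool goes at most 41.7 mm and 7.16 degrees, less where a joint would pass 70% of its speed; a pose out of reach is approached as far as the arm can. A call with a gripper value outside its range is refused whole. "grip" is the gripper command: -1 is fully open, 1 is shut, values between are in proportion, set as the call begins (left out, the last holds). The fingers move at their own pace and stop on an object; "squeeze" is the grip in N (left out, the last holds). Time passes only in rows, so rows that repeat a pose let the fingers close. It gives the time, the measured TCP pose, the force, the opening and the grip force at its end, in the units of the state.
- get_state(): the state, without advancing time (a new reading comes with each control period).
- cams.capture(name): name is "scene" or "side" or "wrist"; returns a dict with "image" (384x512x3 uint8, red, green, blue), "range_z" (384x512 float32, m along the optical axis (not along the pixel's ray), 0 where there is no reading), "fx", "fy", "cx", "cy" (pixels), "R" (3x3) and "t" (3): a world point X has camera coordinates R X + t; the wrist camera has in their place "T_tool_cam" (4x4, takes a point from camera to tool coordinates, whose origin is the TCP and whose axes are the flange's). Camera axes: x right, y down, z forward; pixel columns grow to the right and rows downward; lengths in m; the calibration is good to about 2 mm. A picture is of the moment at which its call begins: read the wrist's pose just before it.
- r.close_job(): hands the job in; it is judged then, once.
The state is a dict: "time_s": time; "joints": joint angles; "qd": joint speeds; "joint_torque": joint torques, N m; "tcp_pos": TCP position; "eef_rot": TCP orientation; "contact_force": force on the tool from outside, world axes, zero at the start; "moment": the same for the moment, N m; "gripper_width": finger opening in m; "gripper_force": force on a finger pad.
Only numpy, scipy, OpenCV 4.12 (cv2) and the standard library are available. Lean on these libraries where they do the work, as an engineer would, in place of code of your own. Each camera call takes 0.05 s, during which the arm holds its last target. There are 200 camera calls.

## Task

Restock the orange filter carton that stands on the loading apron of the bench rack: slide it over to the lane that already holds an orange carton and push it straight down that lane until it meets the orange carton at the end, square to it. Work gently with the fingertips or the outside of the fingers only: never pinch, lift or tip the carton, and let neither the carton nor the robot touch the blue guide rails, whose raw edges scuff the cartons. Leave the stocked cartons and everything else on the bench where they are, then move clear.

Things in the scene. Friction and masses are not known exactly. Their poses are not given: they have to be found in the camera images.
- rack: fixed bench-top stock rack, yaw varies: plywood board 370 (x) x 350 (y) x 12 mm. Origin: centre of the board's underside; board top at z = 12 mm. x runs down the lanes away from the robot, z up. x from -185 to -25 mm is a flat open loading apron. Three lanes follow, centre lines at y = -108, 0, +108 mm, from mouths at x = -25 mm to a 60 mm tall steel rear stop at x = +165 mm
- rails: the rack's four blue guide rails, fixed, same origin and axes as the rack. Each is 12 mm wide and stands 20 mm above the board (top at z = 32 mm); centre lines at y = -162, -54, +54, +162 mm, from rounded noses at x = -25 mm to the rear stop. Clear width between two rails: 96 mm
- carton: the loose orange carton on the loading apron: a closed rigid box 72 x 72 x 76 mm tall, 0.2 to 0.4 kg, white band round its sides, tape strip over its top. Origin: centre of its underside; x, y square to its sides, z up. At the start turned up to 0.3 rad to the rack, in front of any lane or rail. It slides easily on the lacquered board (friction 0.25 to 0.45)
- stock_orange: orange carton like the first (72 x 72 x 76 mm), loose, already home at the end of its lane, its back within 3 mm of the rear stop, square and midway between the rails. It may be in any of the three lanes: that is the orange lane. Origin: centre of its underside; x, y as the rack's
- stock_white: white stock carton, same size, home at the end of another lane; leave alone
- stock_green: green stock carton, same size, home at the end of the remaining lane; leave alone
- spray_can: aerosol can, 60 mm diameter, 170 mm tall, standing to the left (+y) of the rack; leave alone. Origin: centre of its underside
- mug: blue mug, 80 mm diameter, 90 mm tall, standing to the left (+y) of the rack; leave alone. Origin: centre of its underside
- screwdriver: screwdriver lying to the right (-y) of the rack; leave alone
- wrench: wrench lying to the right (-y) of the rack; leave alone
- funnel_jar: amber glass jar, 60 mm diameter, 72 mm tall, standing right (-y) of the rack; leave alone. Origin: centre of its underside
Not all that is in view belongs to the job. What is shaped like the carton but pink, purple or yellow is not meant.

How it is judged:
By the outcome, as a careful person would: the job done as asked, in the order asked, and still so for the second after the job is handed in, with the robot touching nothing.
It also fails if it takes over 58 s, if anything falls off the work surface, if the arm or the gripper's body presses on something with over 40 N, if the wrist force passes 120 N, or if a joint passes its speed limit or range.

## Working session

There is one attempt and no reset: what is moved stays moved. The work goes in short steps, Python scripts to look and compute and a tool call to move; the robot and the scene stay as the last step left them, time stands still between calls to the robot, and variables do not carry over. Pictures are saved under pics/ and viewed, at most 10 in all, crops included, and the job is handed in when it is done.

Besides the shell and the picture viewer there is one more tool, called by a JSON object that holds its "fn" and its "kwargs". apply_moves: Moves the arm, as the interface text tells. Its arguments: {"type":"object","properties":{"targets":{"type":"array","items":{"type":"object","properties":{"dp":{"type":"array","items":{"type":"number"}},"yaw":{"type":"number"}}}},"grip":{"type":"number"},"squeeze":{"type":"number"}},"required":["targets"]}

```bash
mkdir -p pics; cat > h.py <<'E'
import numpy as np, cv2
from plant import get_state, cams, r
def cap(n):
    c=cams.capture(n); np.savez('%s.npz'%n,**c); return c
def world(c):
    z=c["range_z"].astype(float); v,u=np.mgrid[:z.shape[0],:z.shape[1]]
    P=np.stack([(u-c["cx"])/c["fx"]*z,(v-c["cy"])/c["fy"]*z,z],-1)
    return (P-c["t"])@c["R"]
E
python3 - <<'E'
from h import *
print(get_state())
c=cap("scene"); cv2.imwrite("pics/s1.png",cv2.resize(c["image"][...,::-1],(800,600)))
c=cap("side"); cv2.imwrite("pics/d1.png",cv2.resize(c["image"][...,::-1],(800,600)))
E
```

```text
{'time_s': 0.0, 'joints': array([ 1.65086065e+01,  2.05911738e+01,  6.31757020e-01, -2.01992055e-02,
       -7.01362883e+01, -1.65066133e+01]), 'qd': array([-0.03550938,  0.0404008 ,  0.00080256, -0.02249075, -0.10447218,
        0.08839514]), 'joint_torque': array([-8.00930356e-04, -5.82726967e+01,  2.93058443e+01,  6.99745238e+00,
        6.93249181e-03, -2.06530804e-04]), 'tcp_pos': array([ 6.74525729e-01, -9.52461174e-06,  2.47610047e-01]), 'eef_rot': array([ 1.79902844e+02, -8.98916829e-03, -9.00048784e+01]), 'contact_force': array([-0.79275173,  0.07706462,  0.1700954 ]), 'moment': array([-0.02996052,  0.01782073, -0.00403877]), 'gripper_force': 0.0, 'gripper_width': 0.08793382177785089}
```

View pics/s1.png

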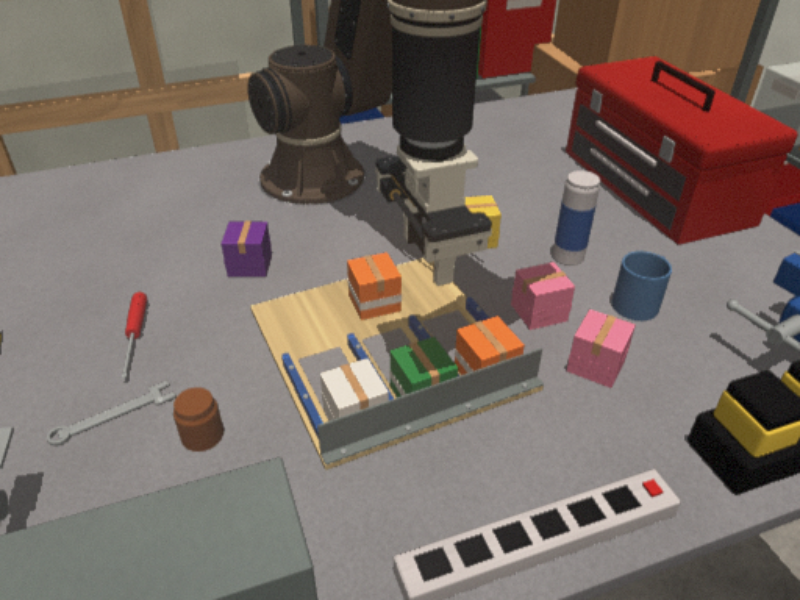

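View pics/d1.png

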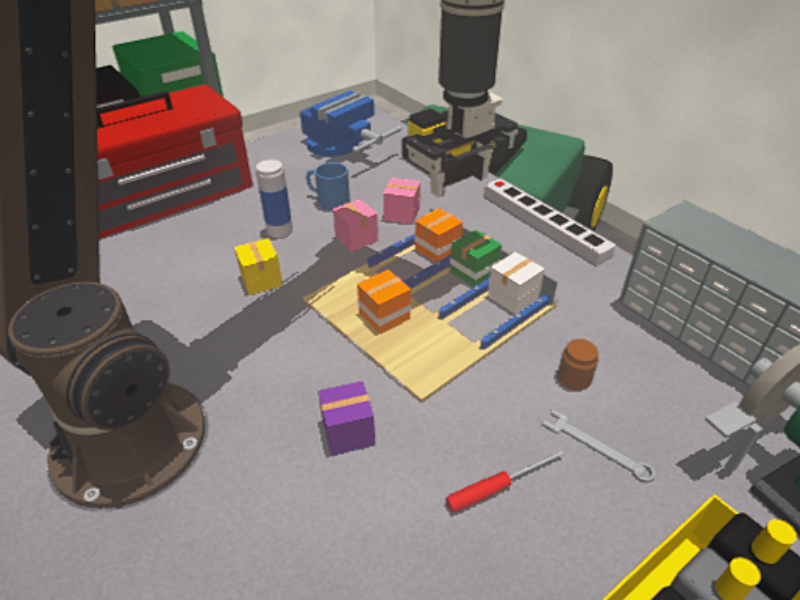

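The scene picture shows two orange cartons. The one at (375,285) is alone on the plywood apron, so it is the loose one. The one at (490,345) touches the steel stop in the left (+y) lane, so it is stock_orange. Pink (543,295) and (600,347), yellow (483,220) and purple (247,248) are decoys. Side view agrees: loose carton at (384,300), stock at (438,235). Next I measure them and enlarge one crop.

```bash
cat > m.py <<'E'
from h import *
def tops(c,zlo=.080,zhi=.096,show=True):
    W=world(c); hsv=cv2.cvtColor(c["image"],cv2.COLOR_RGB2HSV); ok=c["range_z"]>0
    out=[]
    m=(ok&(W[...,2]>zlo)&(W[...,2]<zhi)).astype(np.uint8)
    m=cv2.morphologyEx(m,cv2.MORPH_OPEN,np.ones((2,2)))
    n,l,s,ce=cv2.connectedComponentsWithStats(m)
    for i in range(1,n):
        if s[i,4]<150: continue
        p=W[l==i]; (cx,cy),(a,b),an=cv2.minAreaRect((p[:,:2]*1000).astype(np.float32))
        if max(a,b)>110 or min(a,b)<30: continue
        out.append((cx,cy,a,b,an))
        print("px",ce[i].round(),"z %.3f"%np.median(p[:,2]),"c %.0f %.0f size %.0f %.0f ang %.1f"%(cx,cy,a,b,an),"hsv",np.median(hsv[l==i],0))
    return out
if __name__=="__main__":
  for n in("scene","side"):
    c=dict(np.load(n+".npz")); W=world(c); print(n); tops(c)
    hsv=cv2.cvtColor(c["image"],cv2.COLOR_RGB2HSV)
    # board: wood at z~.012
    m=(abs(W[...,2]-.012)<.006)&(hsv[...,0]>12)&(hsv[...,0]<30)&(hsv[...,1]>60)&(c["range_z"]>0)
    m=cv2.morphologyEx(m.astype(np.uint8),cv2.MORPH_OPEN,np.ones((2,2)))>0
    print("board",cv2.minAreaRect((W[m][:,:2]*1000).astype(np.float32)))
    m=(abs(W[...,2]-.067)<.008)&(abs(W[...,0]-.7)<.25)&(hsv[...,1]<60)&(c["range_z"]>0)
    n2,l,s,ce=cv2.connectedComponentsWithStats(m.astype(np.uint8))
    for i in range(1,n2):
        if s[i,4]>60: print("stop",ce[i].round(),s[i,4],cv2.minAreaRect((W[l==i][:,:2]*1000).astype(np.float32)))
    m=(W[...,2]>.022)&(W[...,2]<.042)&(hsv[...,0]>100)&(hsv[...,0]<125)&(hsv[...,1]>120)&(c["range_z"]>0)&(abs(W[...,1])<.25)&(W[...,0]>.4)
    n2,l,s,ce=cv2.connectedComponentsWithStats(m.astype(np.uint8))
    for i in range(1,n2):
        if s[i,4]>30:
            p=W[l==i][:,:2]*1000; print("rail",ce[i].round(),s[i,4],cv2.minAreaRect(p.astype(np.float32)))
E
python3 m.py; python3 - <<'E'
from h import *
c=dict(np.load("side.npz")); cv2.imwrite("pics/d2.png",cv2.resize(c["image"][120:265,185:365,::-1],(720,580),interpolation=cv2.INTER_CUBIC))
E
```

```text
scene
px [483. 275.] z 0.087 c 981 337 size 104 56 ang 49.8 hsv [ 23. 180. 108.]
board ((-226.26861572265625, -13.3399658203125), (1921.77001953125, 2558.645263671875), 43.13594055175781)
stop [487. 211.] 79 ((803.9241333007812, 491.0052795410156), (98.76597595214844, 10.966643333435059), 7.8886518478393555)
stop [268. 251.] 803 ((725.844970703125, -14.414825439453125), (75.31365203857422, 350.36895751953125), 3.4541432857513428)
stop [456. 269.] 65 ((931.4728393554688, 309.1172790527344), (18.781536102294922, 37.632469177246094), 74.4382553100586)
rail [195. 255.] 146 ((679.1831665039062, -184.60919189453125), (117.6650390625, 10.185446739196777), 5.447026252746582)
side
board ((354.5052795410156, -231.7901611328125), (842.84912109375, 893.819091796875), 10.338021278381348)
stop [335. 181.] 163 ((718.9125366210938, -150.46315002441406), (53.74982833862305, 124.62281799316406), 51.47840118408203)
stop [444. 204.] 491 ((888.7517700195312, -387.14697265625), (272.4544372558594, 17.26081085205078), 89.5839614868164)
rail [297. 189.] 43 ((635.3441772460938, -79.47822570800781), (57.566749572753906, 11.852069854736328), 9.197600364685059)
rail [327. 205.] 126 ((661.4178466796875, -185.6277313232422), (161.91139221191406, 12.290081977844238), 4.3364787101745605)
```

View pics/d2.png

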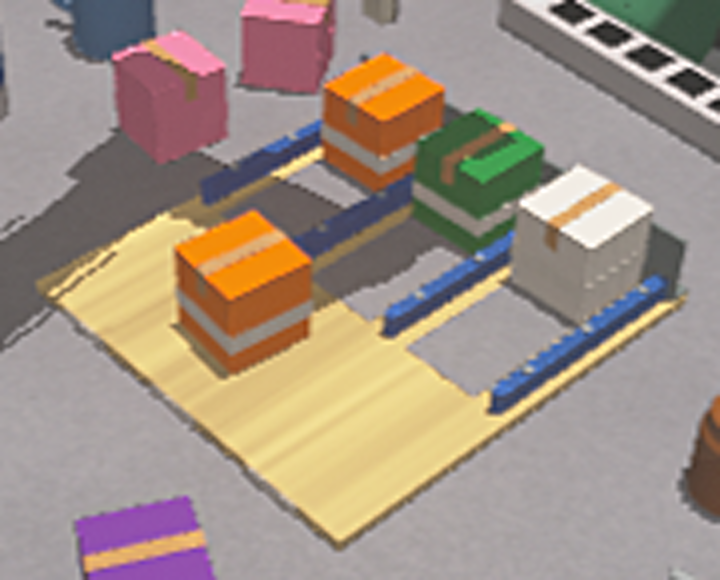

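The crop confirms it: the loose orange carton is at crop (243,290), alone on the apron. The stocked orange is at (383,120), at the end of the far-left lane. I'll project the read corners onto known planes and check them against depth.

```bash
cat > f.py <<'E'
from h import *
def onplane(c,uv,z):
    uv=np.atleast_2d(uv).astype(float)
    d=np.stack([(uv[:,0]-c["cx"])/c["fx"],(uv[:,1]-c["cy"])/c["fy"],np.ones(len(uv))],-1)@c["R"]
    o=-c["R"].T@c["t"]; return (o+d*((z-o[2])/d[:,2])[:,None])[:,:2]*1000
def orange(c,zlo=.078):
    W=world(c); hsv=cv2.cvtColor(c["image"],cv2.COLOR_RGB2HSV)
    # all orange blobs, top-face by depth
    m=(c["range_z"]>0)&(hsv[...,0]>5)&(hsv[...,0]<17)&(hsv[...,1]>120)&(W[...,2]>zlo)&(W[...,2]<.1)&(abs(W[...,1])<.3)&(W[...,0]>.35)&(W[...,0]<.9)
    n,l,s,ce=cv2.connectedComponentsWithStats(m.astype(np.uint8)); out=[]
    for i in range(1,n):
        if s[i,4]<60: continue
        p=W[l==i]; rc=cv2.minAreaRect((p[:,:2]*1000).astype(np.float32)); out.append((rc,np.median(p[:,2])))
        print("orange px",ce[i].round(),s[i,4],"z %.4f"%np.median(p[:,2]),np.round(rc[0]),np.round(rc[1]),round(rc[2],1))
    return out
E
python3 - <<'E'
from f import *
c=dict(np.load("side.npz")); k=lambda a:np.array(a)/4+[185,120]
print("board",onplane(c,k([(38,285),(338,546),(686,300)]),.012).round())
print("loose",onplane(c,k([(176,258),(252,210),(312,260),(232,300)]),.088).round())
print("stock",onplane(c,k([(323,95),(385,55),(444,92),(378,120)]),.088).round())
print("noses",onplane(c,k([(203,183),(385,320),(492,397)]),.032).round())
orange(c)
s=dict(np.load("scene.npz")); orange(s)
q=lambda a:np.array(a)*.64
print("loose",onplane(s,q([(347,262),(388,254),(401,278),(357,289)]),.088).round())
print("stock",onplane(s,q([(457,332),(503,318),(524,343),(474,357)]),.088).round())
print("board",onplane(s,q([(252,308),(330,464),(541,385)]),.012).round())
E
```

```text
board [[ 389.  121.]
 [ 417. -223.]
 [ 779. -193.]]
loose [[447.   6.]
 [523.  18.]
 [523. -55.]
 [453. -56.]]
stock [[658. 107.]
 [736. 123.]
 [739.  50.]
 [671.  52.]]
noses [[ 552.  130.]
 [ 565.  -89.]
 [ 574. -195.]]
orange px [280. 144.] 160 z 0.0864 [704.  89.] [76. 74.] 4.5
orange px [244. 187.] 183 z 0.0864 [487. -18.] [74. 75.] 86.6
orange px [239. 173.] 539 z 0.0875 [491. -16.] [76. 72.] 0.3
orange px [313. 217.] 793 z 0.0877 [709.  89.] [76. 73.] 5.2
orange px [227. 245.] 90 z 0.0880 [ 729. -123.] [70.  9.] 5.5
loose [[461. -52.]
 [463.  20.]
 [533.  17.]
 [537. -58.]]
stock [[684.  49.]
 [679. 127.]
 [738. 130.]
 [740.  50.]]
board [[ 433. -216.]
 [ 791. -179.]
 [ 759.  158.]]
```

```bash
python3 - <<'E'
from f import *
from scipy.spatial.transform import Rotation as Ro
s=dict(np.load("scene.npz")); W=world(s)
for n,u,v in(("can",578,185),("mug",643,275),("pink1",543,275),("pink2",605,335),("yellow",485,205)):
    print(n,W[int(v*.64),int(u*.64)].round(3))
st=get_state(); c=cams.capture("wrist"); T=np.eye(4); T[:3,:3]=Ro.from_euler("xyz",st["eef_rot"],degrees=True).as_matrix(); T[:3,3]=st["tcp_pos"]
M=np.linalg.inv(T@c["T_tool_cam"]); c["R"]=M[:3,:3]; c["t"]=M[:3,3]; np.savez("w1.npz",**c)
cv2.imwrite("pics/w1.png",cv2.resize(c["image"][...,::-1],(800,600))); orange(c)
E
```

```text
can [0.487 0.357 0.169]
mug [0.611 0.436 0.042]
pink1 [0.59  0.246 0.075]
pink2 [0.752 0.259 0.077]
yellow [0.354 0.255 0.074]
orange px [391. 162.] 329 z 0.0842 [522. -23.] [79. 31.] 63.9
orange px [448. 141.] 86 z 0.0871 [465. -44.] [23. 45.] 47.3
orange px [224. 165.] 458 z 0.0878 [713. -19.] [63.  9.] 4.9
orange px [230. 229.] 314 z 0.0857 [710.  69.] [72. 32.] 5.2
```

View pics/w1.png

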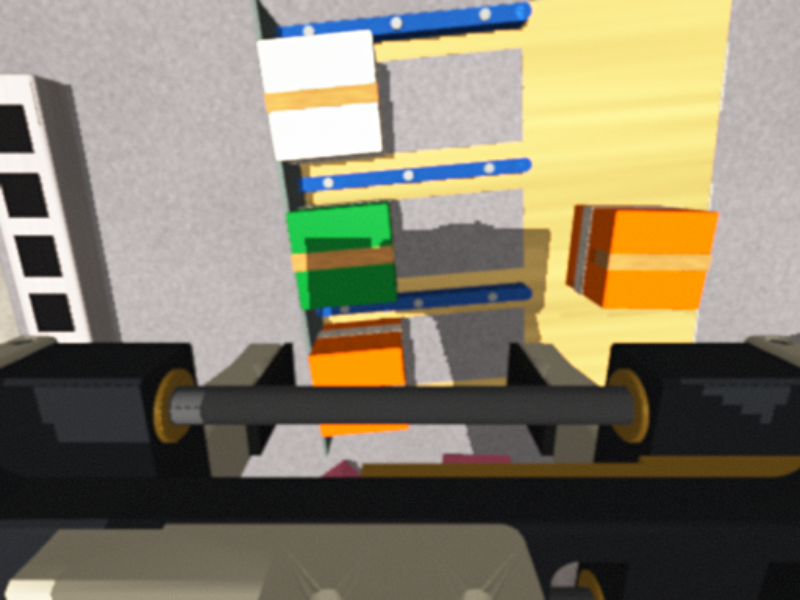

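The wrist view looks down on the rack. The rail nose tips are at about (530,12), (530,164) and (530,292), with rear ends at (280,33), (303,185) and (345,306). The loose carton's top corners are (615,208), (716,211), (701,308) and (605,307). The stock orange's near top corners are (402,332) and (408,430).

```bash
python3 - <<'E'
from f import *
c=dict(np.load("w1.npz")); q=lambda a:np.array(a)*.64
print("loose",onplane(c,q([(615,208),(716,211),(701,308),(605,307)]),.088).round())
print("noses",onplane(c,q([(531,12),(531,164),(531,292)]),.032).round())
print("rear",onplane(c,q([(308,30),(328,182),(345,308)]),.032).round())
print("stock",onplane(c,q([(402,332),(408,430),(310,350)]),.088).round())
print("apron edge",onplane(c,q([(730,5),(712,200)]),.012).round())
E
```

```text
loose [[527. -54.]
 [457. -52.]
 [453.  19.]
 [524.  18.]]
noses [[ 580. -191.]
 [ 571.  -84.]
 [ 562.   22.]]
rear [[ 744. -179.]
 [ 735.  -70.]
 [ 725.   37.]]
stock [[675.  38.]
 [670. 122.]
 [745.  53.]]
apron edge [[ 422. -202.]
 [ 406.  -55.]]
```

{"fn": "apply_moves", "kwargs": {"targets": [{"dp":[-0.02,-0.01,0],"yaw":0.5},{"dp":[-0.045,-0.023,0],"yaw":1.2},{"dp":[-0.075,-0.039,0],"yaw":2},{"dp":[-0.105,-0.055,0],"yaw":2.8},{"dp":[-0.135,-0.07,0],"yaw":3.6},{"dp":[-0.16,-0.083,0],"yaw":4.3},{"dp":[-0.175,-0.091,0],"yaw":4.8},{"dp":[-0.179,-0.093,-0.01],"yaw":4.8},{"dp":[-0.179,-0.093,-0.035],"yaw":4.8},{"dp":[-0.179,-0.093,-0.065],"yaw":4.8},{"dp":[-0.179,-0.093,-0.095],"yaw":4.8},{"dp":[-0.179,-0.093,-0.125],"yaw":4.8},{"dp":[-0.179,-0.093,-0.15],"yaw":4.8},{"dp":[-0.179,-0.093,-0.17],"yaw":4.8},{"dp":[-0.179,-0.093,-0.182],"yaw":4.8},{"dp":[-0.179,-0.093,-0.187],"yaw":4.8},{"dp":[-0.179,-0.093,-0.187],"yaw":4.8},{"dp":[-0.179,-0.093,-0.187],"yaw":4.8}], "grip": 0.4}}

```text
time_s: 1.65
tcp_pos: [0.4964, -0.0929, 0.0616]
eef_rot: [180.0, -0.0, -85.2]
contact_force: [0.4, 0.4, 1.0]
gripper_width: 0.0264
gripper_force: 0.0
```

{"fn": "apply_moves", "kwargs": {"targets": [{"dp":[-0.0006,0.008,0],"yaw":0},{"dp":[-0.0013,0.016,0],"yaw":0},{"dp":[-0.0018,0.021,0],"yaw":0},{"dp":[-0.0021,0.025,0],"yaw":0},{"dp":[-0.0024,0.029,0],"yaw":0},{"dp":[-0.0028,0.033,0],"yaw":0},{"dp":[-0.0031,0.037,0],"yaw":0},{"dp":[-0.0035,0.042,0],"yaw":0},{"dp":[-0.0039,0.047,0],"yaw":0},{"dp":[-0.0044,0.052,0],"yaw":0},{"dp":[-0.0048,0.057,0],"yaw":0},{"dp":[-0.0052,0.062,0],"yaw":0},{"dp":[-0.0056,0.067,0],"yaw":0},{"dp":[-0.006,0.072,0],"yaw":0},{"dp":[-0.0065,0.077,0],"yaw":0},{"dp":[-0.0069,0.082,0],"yaw":0},{"dp":[-0.0072,0.086,0],"yaw":0},{"dp":[-0.0075,0.089,0],"yaw":0},{"dp":[-0.0076,0.091,0],"yaw":0},{"dp":[-0.0077,0.092,0],"yaw":0}]}}

```text
time_s: 3.32
tcp_pos: [0.4882, -0.0007, 0.0615]
eef_rot: [180.0, 0.0, -85.2]
contact_force: [-0.1, -1.4, 0.3]
gripper_width: 0.0263
gripper_force: 0.5
```

```bash
cat > g.py <<'E'
from f import *
def rk(p): # world mm -> rack mm
    a=np.radians(4.8); return np.array([[np.cos(a),np.sin(a)],[-np.sin(a),np.cos(a)]])@(np.array(p)-[591,-29])
def look(name=None):
    st=get_state(); print("tcp",st["tcp_pos"].round(4),"F",st["contact_force"].round(1),"rack tcp",rk(st["tcp_pos"][:2]*1000).round(1))
    for n in("scene","side"):
        c=cap(n); W=world(c); hsv=cv2.cvtColor(c["image"],cv2.COLOR_RGB2HSV); print(n)
        m=(c["range_z"]>0)&(hsv[...,0]>5)&(hsv[...,0]<19)&(hsv[...,1]>80)&(W[...,2]>.080)&(W[...,2]<.095)&(W[...,1]>-.08)&(W[...,1]<.2)&(W[...,0]>.4)&(W[...,0]<.85)
        m=cv2.morphologyEx(m.astype(np.uint8),cv2.MORPH_CLOSE,np.ones((3,3)))
        k,l,s,ce=cv2.connectedComponentsWithStats(m)
        for i in range(1,k):
            if s[i,4]<100: continue
            rc=cv2.minAreaRect((W[(l==i)&(W[...,2]>.08)&(W[...,2]<.095)][:,:2]*1000).astype(np.float32)); print(s[i,4],"rack",rk(rc[0]).round(1),"size",np.round(rc[1],1),"yaw",round((rc[2]+45)%90-45-4.8,1))
        if name: cv2.imwrite("pics/%s_%s.png"%(name,n),cv2.resize(c["image"][130:290,150:363,::-1],(799,600),interpolation=cv2.INTER_CUBIC))
E
python3 -c "
from g import *
look('a')"
```

```text
tcp [ 0.4882 -0.0007  0.0615] F [-0.1 -1.4  0.3] rack tcp [-100.1   36.8]
scene
778 rack [127.  108.8] size [76.6 74.4] yaw 1.0
124 rack [128.    0.6] size [73.7 12. ] yaw -0.1
side
308 rack [123.3 108.2] size [76.3 73.6] yaw 1.5
```

View pics/a_side.png

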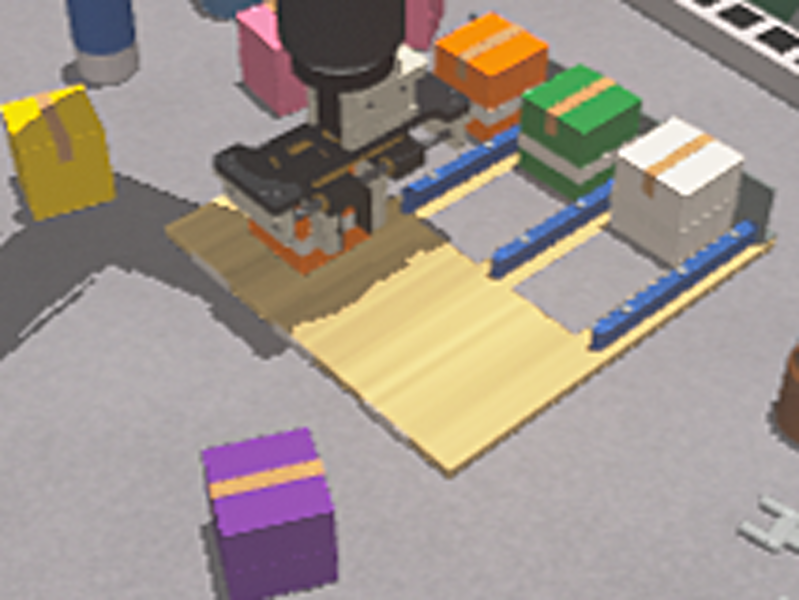

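The carton at (310,245) is flush in front of the two fingers on the apron, and nothing touches a rail. I push on to just short of the lane's centre line, back off, lift clear and measure.

{"fn": "apply_moves", "kwargs": {"targets": [{"dp":[-0.0002,0.002,0],"yaw":0},{"dp":[-0.0005,0.006,0],"yaw":0},{"dp":[-0.0009,0.011,0],"yaw":0},{"dp":[-0.0013,0.015,0],"yaw":0},{"dp":[-0.0016,0.019,0],"yaw":0},{"dp":[-0.0018,0.022,0],"yaw":0},{"dp":[-0.0019,0.0235,0],"yaw":0},{"dp":[-0.0019,0.0235,0],"yaw":0},{"dp":[-0.0015,0.018,0],"yaw":0},{"dp":[-0.0005,0.006,0],"yaw":0},{"dp":[0.0012,-0.014,0],"yaw":0},{"dp":[0.0025,-0.03,0.005],"yaw":0},{"dp":[0.0025,-0.03,0.03],"yaw":-6},{"dp":[0.0,-0.03,0.065],"yaw":-13},{"dp":[-0.01,-0.03,0.1],"yaw":-20},{"dp":[-0.02,-0.03,0.12],"yaw":-27},{"dp":[-0.03,-0.03,0.12],"yaw":-34},{"dp":[-0.04,-0.03,0.12],"yaw":-41},{"dp":[-0.045,-0.03,0.12],"yaw":-48},{"dp":[-0.045,-0.03,0.12],"yaw":-55}]}}

```text
time_s: 5.08
tcp_pos: [0.4422, -0.0315, 0.1819]
eef_rot: [180.0, 0.1, -140.6]
contact_force: [0.6, -0.0, -0.5]
gripper_width: 0.0264
gripper_force: 0.0
```

```bash
python3 -c "
from g import *
look('b')"
```

```text
tcp [ 0.4422 -0.0315  0.1819] F [ 0.6 -0.  -0.5] rack tcp [-148.5   10. ]
scene
515 rack [-101.   107.2] size [76.1 73.4] yaw -0.6
782 rack [127.1 108.4] size [76.2 74.8] yaw 1.6
122 rack [126.8   0.5] size [73.9 10.8] yaw 0.1
side
273 rack [123.  106.4] size [74.6 74.9] yaw 2.2
290 rack [-105.6  107.5] size [73.1 73.4] yaw 0.3
```

The loose carton is now in front of the orange lane at rack y ≈ 107, square to it and in line with the stock. I go behind it with the fingers across the lane.

{"fn": "apply_moves", "kwargs": {"targets": [{"dp":[-0.005,0.01,0],"yaw":-6},{"dp":[-0.012,0.03,0],"yaw":-13},{"dp":[-0.02,0.055,0],"yaw":-20},{"dp":[-0.024,0.078,0],"yaw":-27},{"dp":[-0.0246,0.092,0],"yaw":-33},{"dp":[-0.0246,0.0958,0],"yaw":-34.8},{"dp":[-0.0246,0.0958,-0.01],"yaw":-34.8},{"dp":[-0.0246,0.0958,-0.03],"yaw":-34.8},{"dp":[-0.0246,0.0958,-0.055],"yaw":-34.8},{"dp":[-0.0246,0.0958,-0.08],"yaw":-34.8},{"dp":[-0.0246,0.0958,-0.1],"yaw":-34.8},{"dp":[-0.0246,0.0958,-0.114],"yaw":-34.8},{"dp":[-0.0246,0.0958,-0.12],"yaw":-34.8},{"dp":[-0.0246,0.0958,-0.12],"yaw":-34.8},{"dp":[-0.0246,0.0958,-0.12],"yaw":-34.8}]}}

```text
time_s: 6.43
tcp_pos: [0.419, 0.0648, 0.0618]
eef_rot: [-180.0, -0.0, -174.9]
contact_force: [-0.9, -0.7, 0.2]
gripper_width: 0.026
gripper_force: 0.0
```

```bash
python3 -c "
from g import *
s=get_state();print(s['tcp_pos'].round(4),s['eef_rot'].round(2),s['contact_force'].round(1),rk(s['tcp_pos'][:2]*1000).round(1))"
```

```text
[0.419  0.0648 0.0618] [-1.7998e+02 -1.0000e-02 -1.7489e+02] [-0.9 -0.7  0.2] [-163.5  107.8]
```

{"fn": "apply_moves", "kwargs": {"targets": [{"dp":[0.005,0.0004,0],"yaw":0},{"dp":[0.009,0.0008,0],"yaw":0},{"dp":[0.012,0.001,0],"yaw":0},{"dp":[0.015,0.0013,0],"yaw":0},{"dp":[0.018,0.0015,0],"yaw":0},{"dp":[0.021,0.0018,0],"yaw":0},{"dp":[0.025,0.0021,0],"yaw":0},{"dp":[0.03,0.0026,0],"yaw":0},{"dp":[0.035,0.003,0],"yaw":0},{"dp":[0.04,0.0034,0],"yaw":0},{"dp":[0.045,0.0038,0],"yaw":0},{"dp":[0.05,0.0043,0],"yaw":0},{"dp":[0.055,0.0047,0],"yaw":0},{"dp":[0.06,0.0051,0],"yaw":0},{"dp":[0.065,0.0056,0],"yaw":0},{"dp":[0.07,0.006,0],"yaw":0},{"dp":[0.074,0.0063,0],"yaw":0},{"dp":[0.077,0.0066,0],"yaw":0},{"dp":[0.079,0.0068,0],"yaw":0},{"dp":[0.08,0.0069,0],"yaw":0}]}}

```text
time_s: 8.1
tcp_pos: [0.4989, 0.0717, 0.0615]
eef_rot: [-180.0, -0.0, -175.0]
contact_force: [-2.1, -0.4, 1.4]
gripper_width: 0.0263
gripper_force: 0.6
```

```bash
python3 -c "
from g import *
look('c')"
```

```text
tcp [0.4989 0.0717 0.0615] F [-2.1 -0.4  1.4] rack tcp [-83.3 108.1]
scene
581 rack [-42.5 106.7] size [92.3 73.5] yaw 0.6
781 rack [126.7 108.7] size [75.5 75.1] yaw -0.7
122 rack [128.5   0.8] size [73.4 11.9] yaw 0.1
side
312 rack [122.9 107.6] size [75.6 75.1] yaw -1.5
```

View pics/c_scene.png

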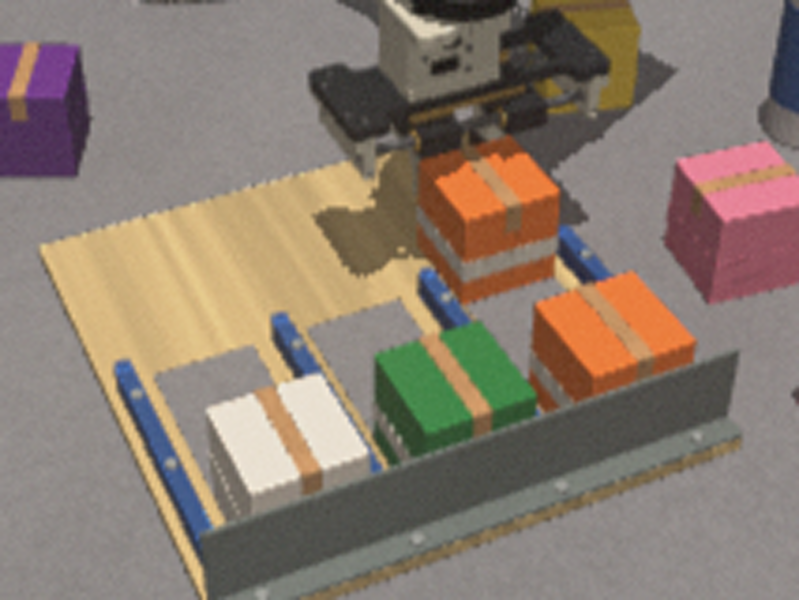

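The carton at (490,225) is entering the lane midway between the noses at (430,285) and (567,237), and it is square. I go on to about 12 mm short of the stock.

{"fn": "apply_moves", "kwargs": {"targets": [{"dp":[0.002,0.0002,0],"yaw":0},{"dp":[0.005,0.0004,0],"yaw":0},{"dp":[0.009,0.0008,0],"yaw":0},{"dp":[0.013,0.0011,0],"yaw":0},{"dp":[0.018,0.0015,0],"yaw":0},{"dp":[0.023,0.002,0],"yaw":0},{"dp":[0.028,0.0024,0],"yaw":0},{"dp":[0.033,0.0028,0],"yaw":0},{"dp":[0.038,0.0032,0],"yaw":0},{"dp":[0.043,0.0037,0],"yaw":0},{"dp":[0.048,0.0041,0],"yaw":0},{"dp":[0.053,0.0045,0],"yaw":0},{"dp":[0.058,0.005,0],"yaw":0},{"dp":[0.063,0.0054,0],"yaw":0},{"dp":[0.068,0.0058,0],"yaw":0},{"dp":[0.072,0.0062,0],"yaw":0},{"dp":[0.075,0.0064,0],"yaw":0},{"dp":[0.077,0.0066,0],"yaw":0},{"dp":[0.078,0.0067,0],"yaw":0}]}}

```text
time_s: 9.78
tcp_pos: [0.5769, 0.0784, 0.0615]
eef_rot: [-180.0, -0.0, -175.0]
contact_force: [-1.6, -0.3, -0.5]
gripper_width: 0.0264
gripper_force: 0.7
```

```bash
python3 -c "
from g import *
look('d')
c=dict(np.load('side.npz')); cv2.imwrite('pics/d_zoom.png',cv2.resize(c['image'][125:185,240:320,::-1],(800,600),interpolation=cv2.INTER_CUBIC))"
```

```text
tcp [0.5769 0.0784 0.0615] F [-1.6 -0.3 -0.5] rack tcp [ -5.1 108.2]
scene
1476 rack [ 80.2 108. ] size [171.1  74.4] yaw 0.9
124 rack [127.8   1. ] size [74.2 11.8] yaw -1.5
side
283 rack [123.1 108.3] size [75.3 73.5] yaw 1.7
```

View pics/d_zoom.png

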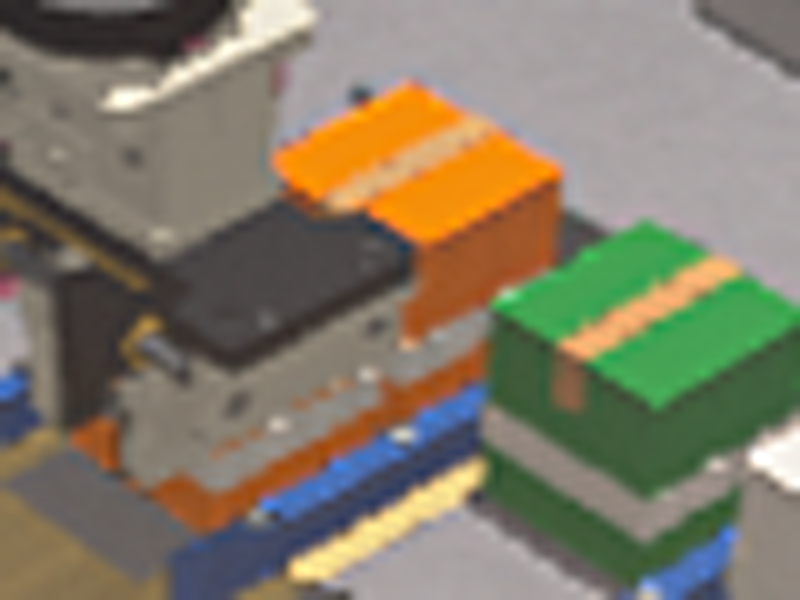

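The loose carton's band ends at (385,400) and the stock's begins at (400,375), so a small gap remains. I measure it in the scene depth along the lane.

```bash
python3 -c "
from g import *
c=dict(np.load('scene.npz')); W=world(c); hsv=cv2.cvtColor(c['image'],cv2.COLOR_RGB2HSV)
a=np.radians(4.8)
X=(W[...,:2]*1000-[591,-29])@np.array([[np.cos(a),np.sin(a)],[-np.sin(a),np.cos(a)]]).T
m=(abs(X[...,1]-108)<30)&(W[...,2]>.06)&(W[...,2]<.1)&(X[...,0]>10)&(X[...,0]<170)
x=X[m][:,0]; z=W[m][:,2]
for lo in range(68,112,2):
    k=(x>=lo)&(x<lo+2); print(lo,k.sum(),(z[k].min().round(3),np.median(z[k]).round(3)) if k.any() else '',end='; ')
y,xx=np.where(m); print(y.min(),y.max(),xx.min(),xx.max())
cv2.imwrite('pics/e_zoom.png',cv2.resize(c['image'][185:245,280:345,::-1],(650,600),interpolation=cv2.INTER_CUBIC))"
```

```text
68 16 (np.float64(0.085), np.float64(0.088)); 70 15 (np.float64(0.086), np.float64(0.088)); 72 11 (np.float64(0.086), np.float64(0.088)); 74 19 (np.float64(0.074), np.float64(0.088)); 76 35 (np.float64(0.074), np.float64(0.084)); 78 58 (np.float64(0.064), np.float64(0.082)); 80 12 (np.float64(0.078), np.float64(0.083)); 82 1 (np.float64(0.093), np.float64(0.093)); 84 0 ; 86 0 ; 88 0 ; 90 7 (np.float64(0.087), np.float64(0.087)); 92 12 (np.float64(0.086), np.float64(0.089)); 94 16 (np.float64(0.086), np.float64(0.088)); 96 13 (np.float64(0.087), np.float64(0.088)); 98 20 (np.float64(0.085), np.float64(0.088)); 100 12 (np.float64(0.086), np.float64(0.088)); 102 13 (np.float64(0.086), np.float64(0.088)); 104 19 (np.float64(0.086), np.float64(0.088)); 106 12 (np.float64(0.086), np.float64(0.088)); 108 13 (np.float64(0.087), np.float64(0.089)); 110 17 (np.float64(0.086), np.float64(0.088)); 184 239 279 332
```

View pics/e_zoom.png

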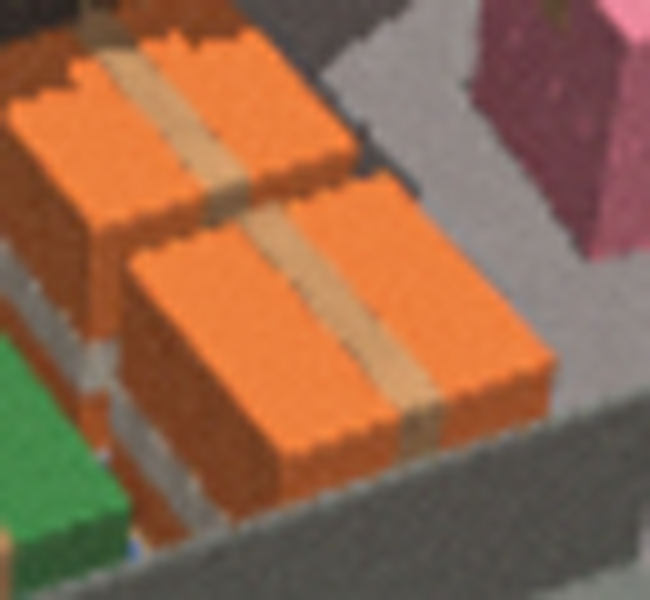

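The zoom shows the loose carton (top left) square behind the stock (centre), with the two tapes lined up at (225,190) and (265,215). The gap is about 12 mm. I push 9 mm gently and then creep.

{"fn": "apply_moves", "kwargs": {"targets": [{"dp":[0.002,0.0002,0],"yaw":0},{"dp":[0.004,0.0003,0],"yaw":0},{"dp":[0.006,0.0005,0],"yaw":0},{"dp":[0.0075,0.0006,0],"yaw":0},{"dp":[0.0085,0.0007,0],"yaw":0},{"dp":[0.009,0.0008,0],"yaw":0},{"dp":[0.009,0.0008,0],"yaw":0}]}}

```text
time_s: 10.47
tcp_pos: [0.5859, 0.0792, 0.0616]
eef_rot: [180.0, 0.0, -175.0]
contact_force: [-0.2, -0.4, -0.6]
gripper_width: 0.0264
gripper_force: 0.1
```

```bash
cat > gap.py <<'E'
from g import *
c=cap('scene'); W=world(c); st=get_state(); print(rk(st['tcp_pos'][:2]*1000).round(1), st['contact_force'].round(2))
a=np.radians(4.8)
X=(W[...,:2]*1000-[591,-29])@np.array([[np.cos(a),np.sin(a)],[-np.sin(a),np.cos(a)]]).T
for y0 in(85,131):
    m=(abs(X[...,1]-y0)<8)&(W[...,2]>.04)&(W[...,2]<.1)&(X[...,0]>60)&(X[...,0]<170)
    x=X[m][:,0]; z=W[m][:,2]; t=z>.085
    f=x[(z<.083)&(x<110)]; b=x[(z<.08)&(x>140)]; xs=np.sort(x[t&(x<110)])
    g=np.argmax(np.diff(xs)); print(y0,"face",np.median(f).round(1) if len(f) else None,len(f),"largest top gap",xs[g].round(1),xs[g+1].round(1),"stock back",np.median(b).round(1) if len(b) else None)
E
python3 gap.py
```

```text
[  4.  108.3] [-0.35 -0.28  0.57]
85 face 94.9 1 largest top gap 89.8 93.0 stock back 166.2
131 face None 0 largest top gap 63.5 65.9 stock back 166.0
```

{"fn": "apply_moves", "kwargs": {"targets": [{"dp":[0.0005,0,0],"yaw":0},{"dp":[0.001,0.0001,0],"yaw":0},{"dp":[0.0015,0.0001,0],"yaw":0},{"dp":[0.002,0.0002,0],"yaw":0}]}}

```text
time_s: 10.85
tcp_pos: [0.5877, 0.0793, 0.0616]
eef_rot: [-180.0, -0.0, -175.0]
contact_force: [-1.5, -0.3, 0.6]
gripper_width: 0.0264
gripper_force: 0.6
```

```bash
python3 gap.py
```

```text
[  5.8 108.3] [-0.7  -0.01  0.04]
85 face None 0 largest top gap 80.7 83.4 stock back 166.4
131 face None 0 largest top gap 89.8 91.8 stock back 166.1
```

{"fn": "apply_moves", "kwargs": {"targets": [{"dp":[0.0003,0,0],"yaw":0},{"dp":[0.0006,0.0001,0],"yaw":0},{"dp":[0.001,0.0001,0],"yaw":0}]}}

```text
time_s: 11.15
tcp_pos: [0.5885, 0.0794, 0.0615]
eef_rot: [-180.0, -0.0, -175.0]
contact_force: [-1.6, 0.5, 1.2]
gripper_width: 0.0262
gripper_force: 1.0
```

```bash
python3 gap.py
```

```text
[  6.7 108.3] [-1.59  0.56  0.91]
85 face None 0 largest top gap 64.5 66.3 stock back 166.4
131 face None 0 largest top gap 78.3 80.0 stock back 166.1
```

{"fn": "apply_moves", "kwargs": {"targets": [{"dp":[0.0003,0,0],"yaw":0},{"dp":[0.0006,0.0001,0],"yaw":0},{"dp":[0.001,0.0001,0],"yaw":0}]}}

```text
time_s: 11.45
tcp_pos: [0.5895, 0.0795, 0.0615]
eef_rot: [-180.0, -0.0, -175.0]
contact_force: [-3.1, 0.7, 0.5]
gripper_width: 0.0263
gripper_force: 1.2
```

```bash
python3 gap.py; python3 -c "
from h import *
c=dict(np.load('scene.npz'));cv2.imwrite('pics/f_zoom.png',cv2.resize(c['image'][185:245,280:345,::-1],(650,600),interpolation=cv2.INTER_CUBIC))"
```

```text
[  7.7 108.3] [-1.94  0.37  1.54]
85 face None 0 largest top gap 76.3 78.6 stock back 166.3
131 face None 0 largest top gap 65.9 67.4 stock back 166.1
```

View pics/f_zoom.png

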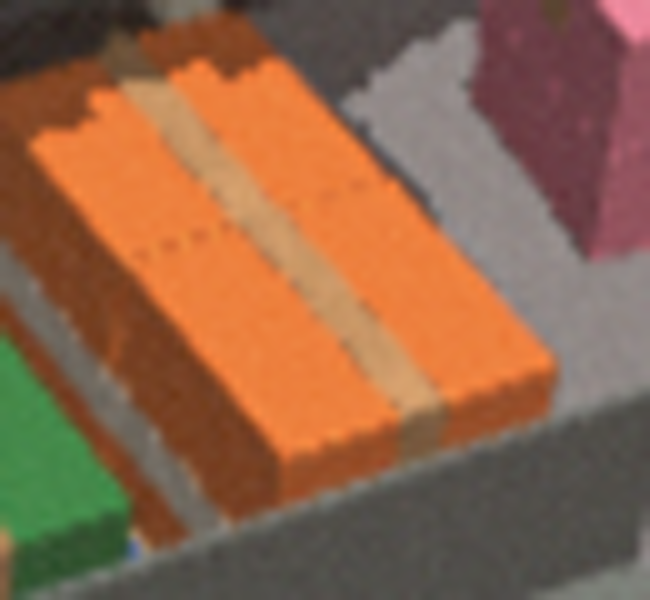

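The tops now join, with only a faint even dotted line from (140,255) to (365,185), so the cartons are square and at or within a millimetre of contact. The force rose to 3 N. One more small nudge.

{"fn": "apply_moves", "kwargs": {"targets": [{"dp":[0.0003,0,0],"yaw":0},{"dp":[0.0006,0.0001,0],"yaw":0},{"dp":[0.0006,0.0001,0],"yaw":0}]}}

```text
time_s: 11.75
tcp_pos: [0.5897, 0.0795, 0.0614]
eef_rot: [-180.0, -0.1, -175.0]
contact_force: [-4.5, 0.6, 2.4]
gripper_width: 0.0262
gripper_force: 2.6
```

```bash
python3 - <<'E'
from h import *
a=np.load('scene.npz')['image'].astype(float)
print(get_state()["contact_force"].round(2))
c=cap('scene'); b=c['image'].astype(float)
# darkness along the tape-parallel line across the joint, before/after; stock motion as image shift of its rear edge
for im in(a,b):
    s=cv2.resize(im[185:245,280:345].astype(np.uint8),(650,600),interpolation=cv2.INTER_CUBIC)
    print([int(s[y,x].sum()) for x,y in((155,222),(165,237),(170,245),(178,258),(190,270),(325,180),(330,190),(335,197),(342,207))])
R=lambda i:i[210:232,305:334].mean(-1).astype(np.float32)
print("stock shift px",cv2.phaseCorrelate(R(a),R(b)))
E
```

```text
[-4.53  0.58  2.39]
[421, 415, 373, 421, 435, 423, 408, 410, 428]
[423, 418, 379, 418, 418, 430, 403, 394, 430]
stock shift px ((-0.011054514249108749, 0.10667992177221564), 1.007027264767223)
```

The force has risen to 4.5 N and the tool is stalling, so contact is made. I back straight out and lift clear.

{"fn": "apply_moves", "kwargs": {"targets": [{"dp":[-0.001,-0.0001,0],"yaw":0},{"dp":[-0.003,-0.0003,0],"yaw":0},{"dp":[-0.008,-0.0007,0],"yaw":0},{"dp":[-0.018,-0.0015,0],"yaw":0},{"dp":[-0.035,-0.003,0],"yaw":0},{"dp":[-0.055,-0.0047,0],"yaw":0},{"dp":[-0.08,-0.007,0.002],"yaw":0},{"dp":[-0.1,-0.009,0.02],"yaw":0},{"dp":[-0.11,-0.02,0.05],"yaw":0},{"dp":[-0.115,-0.04,0.085],"yaw":0},{"dp":[-0.115,-0.07,0.12],"yaw":0},{"dp":[-0.115,-0.1,0.15],"yaw":0},{"dp":[-0.115,-0.12,0.17],"yaw":0},{"dp":[-0.115,-0.13,0.18],"yaw":0},{"dp":[-0.115,-0.13,0.18],"yaw":0},{"dp":[-0.115,-0.13,0.18],"yaw":0}]}}

```text
time_s: 13.13
tcp_pos: [0.4748, -0.0504, 0.2414]
eef_rot: [180.0, 0.1, -175.1]
contact_force: [-0.6, 0.6, -1.4]
gripper_width: 0.0263
gripper_force: 0.0
```

```bash
python3 -c "
from g import *
look()"; python3 gap.py; python3 - <<'E'
from h import *
c=dict(np.load('scene.npz')); a=cv2.resize(c['image'][175:247,270:345,::-1],(400,400),interpolation=cv2.INTER_CUBIC)
c=dict(np.load('side.npz')); b=cv2.resize(c['image'][120:190,240:320,::-1],(400,400),interpolation=cv2.INTER_CUBIC)
cv2.imwrite('pics/g.png',np.hstack([a,b]))
E
```

```text
tcp [ 0.4748 -0.0504  0.2414] F [-0.6  0.6 -1.4] rack tcp [-117.6  -11.6]
scene
1402 rack [ 92.7 107.9] size [146.9  74.8] yaw 0.8
122 rack [128.    0.4] size [74.  10.7] yaw 0.7
side
366 rack [88.7 96.9] size [145.8  53.2] yaw 1.5
[-117.8  -10.9] [-0.89 -0.38 -0.97]
85 face None 0 largest top gap 83.2 85.4 stock back 166.3
131 face None 0 largest top gap 68.4 70.9 stock back 165.8
```

View pics/g.png

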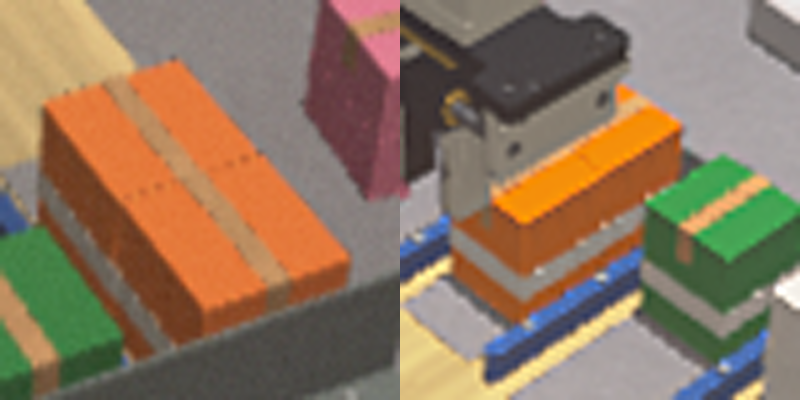

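Both views show the two orange cartons joined face to face and square. The seam is at (190,175) on the left and (590,160) on the right. They sit midway between the rails, and their combined length reads about 147 mm, which matches contact. The robot is clear, so I hand in.

```bash
python3 -c "
from plant import r
print(r.close_job())"
```

```text
the job is handed in; nothing more can be done
None
```

The loose orange carton now stands square against the stocked orange carton in the left (+y) lane; I saw no rail contact, the robot is clear, and the job was handed in at about 13 s.

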